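# Unpack the refill carton and refill the tank printer

## Task

Fold both top flaps of the shipping carton right back, then fit every refill cartridge you find inside into the printer filling port of its own colour: wing grip in line with the slots, push it down against the spring and turn it clockwise a quarter turn so that it stays locked. Pack every spent, pale cartridge standing on the shelf upright into the carton for return, leave the flaps folded back, and do not disturb the stapler, pencil cup or clip tin.

Things in the scene. Friction and masses are not known exactly. Their poses are not given: they have to be found in the camera images.
- printer: grey tank printer, 360 deep (x) x 420 wide (y), fixed. Origin: centre of its underside; -x is its front. The front 120 mm is a deck 100 mm high with four square filling ports 76 x 76 mm in a row along y, 80 mm apart, tops at 120 mm. From 55 mm behind the port centres the scanner block stands 162 mm high. An open front flap hangs up to 30 mm ahead of the front.
- port_cyan (a point): centre of the top face of the cyan port (+y end of the row), axes as the printer's. All ports alike: bayonet socket, top plate 5 mm thick with a round hole 45 mm wide and across it a slot along the printer's x (front-back), 68 mm long, 23 mm wide, white marks at its ends. Below in the hole a white sprung plate: a cartridge set in the slots rests on it, foot 4 mm below the port top.
- port_magenta (a point): the same point of the magenta (pink-red) port, next in the row. Locking, in every port: push the cartridge 8 mm further down (spring 4 N rising to 8 N; 5 mm more is possible, then solid) so that the lugs pass below the top plate, then turn it clockwise seen from above, about 1.5 rad to a stop. Let go: the spring lifts it until the lugs bear on the plate, foot 12 mm below the port top.
- port_yellow (a point): the same point of the yellow port, third in the row. In every port an anticlockwise turn from the slots is blocked, and a cartridge not turned far enough is pushed up again by the spring.
- port_black (a point): the same point of the black (dark grey) port, at the -y end of the row
- refill_cyan_grip (a point): cyan refill cartridge, or absent. All cartridges are 98 mm high: foot 40 mm wide, 17 mm high, with two opposite lugs at its very bottom (60 mm over both, 16 wide, 7 high) along its x axis; round body 60 mm wide from 17 to 70 mm; on top a wing grip 46 mm long (x), 14 mm thick (y), from 70 to 98 mm. This point: the grip's centre, 84 mm above the foot, z up. 0.15 kg.
- refill_magenta_grip (a point): magenta (pink-red) refill cartridge, the same shape and point; may be absent. Refills have coloured bodies and white wing grips and start upright in cells of the carton. Held by the wing alone a cartridge can tip between the finger pads when swung fast; fingertips resting on its flat shoulder (70 mm up) keep it straight.
- refill_yellow_grip (a point): yellow refill cartridge, the same shape and point; may be absent
- refill_black_grip (a point): black refill cartridge, the same shape and point; may be absent
- spent_1_grip (a point): spent cartridge, the same shape and point (84 mm above the foot), pale see-through empty body, black lugs, grey wing grip, 0.10 kg; starts upright on the shelf between carton and printer; may be absent
- spent_2_grip (a point): the same point of another spent cartridge; may be absent
- spent_3_grip (a point): the same point of another spent cartridge; may be absent
- carton: brown shipping carton, 180 x 180 mm, 112 mm high, walls and floor 4 mm, fixed. Origin: centre of its underside, z up. A cross divider 54 mm high parts it into four cells 84 x 84 mm, centres at x, y = +-44 mm in its frame; refills stand upright in some of them. Two side flaps hang down outside its +y and -y walls.
- flap_near (a joint): top flap creased along the carton's -x rim (the robot's side), 70 mm long, 176 mm wide, 3 mm thick. 0 = lying closed over the carton, 1.57 = upright, 3.1 = folded level outwards, 3.9 at most. It starts ajar, stays where it is left and moves with under 1 N at its edge.
- flap_far (a joint): the same flap creased along the carton's +x rim, opening away from the robot; same values
- stapler: black stapler 150 mm long; leave alone. Origin: centre of its underside
- pencil_cup: white ceramic cup with pencils, 80 mm wide, 100 mm high (165 with pencils); leave alone. Origin: centre of its underside
- clip_tin: round stainless tin, 76 mm wide, 42 mm high; leave alone. Origin: centre of its underside
Not all that is in view belongs to the job. What is meant by the part that bears refill_yellow_grip is not green, and is the smaller of those in its own colour. What is shaped like the part that bears spent_3_grip but green is not meant.

How it is judged:
By the outcome, as a careful person would: the job done as asked, in the order asked, and still so for the second after the job is handed in, with the robot touching nothing.
Of refill_cyan, refill_magenta, refill_yellow, refill_black only 2 to 3 are there at a start; the rules pass over those that are not, and their reading is None.
Of spent_1, spent_2, spent_3 only 2 to 3 are there at a start; the rules pass over those that are not, and their reading is None.
At some moment in a run one of refill_cyan, refill_magenta, refill_yellow, refill_black may be knocked a few centimetres aside while the robot is not near it.
It also fails if it takes over 210 s, if anything falls off the work surface, if the arm or the gripper's body presses on something with over 40 N, if the wrist force passes 120 N, or if a joint passes its speed limit or range.

## Robot

A 6-joint arm with a two-finger parallel gripper is mounted at the origin on the work surface. World frame = base frame: x ahead of the robot, y to its left, z up, the work surface at z = 0. Lengths are in mm, angles in rad, forces in N, time in s.
With the tool pointing down it reaches from about 275 to 875 mm from the base axis. Payload 12.5 kg.
Tool frame: the origin (TCP) lies midway between the tips of the shut fingers; the grasp point (between the pads) lies behind it (tcp_to_grasp is the z of the grasp point in the tool frame, in mm); z points along the fingers, y is the line along which they close (so a half turn about z gives the same grasp; the last joint's range is limited). The gripper opens to 85 mm and grips with 20 to 120 N. Pads are 22 mm wide; open, the fingers measure 114 mm over their backs; the gripper's body (76 mm by 85 mm) begins 54 mm behind the grasp point. The pads swing forward as they close: fully open they stand 13 mm farther back than shut.
Start: joints at [-1.246, 0.351, 1.652, -0, 1.139, -0.085], TCP at [219.151, -504.437, 231.29] pointing down, gripper open.
Joint ranges: [-2.75, 2.75], [-0.79, 2.1], [0.01, 2.65], [-1.57, 4.71], [0.07, 3.14], [-2.87, 2.87]. Speed limits (rad/s): [2.22, 2.22, 2.79, 3.14, 3.14, 3.14].

## Interface

Orientations are given as [roll, pitch, yaw] about the fixed x, y, z axes, in that order (R = Rz(yaw) Ry(pitch) Rx(roll)).
In Python, from workcell import * gives the robot as it stands. The module is installed in compiled form; this text tells all that it offers. Calls block until the motion is done:
- movep(position, orientation): joint-space move of the TCP to a pose.
- servo_line(position, orientation=None, max_speed=150, f_stop=None): straight line of the TCP; orientation=None keeps the orientation; max_speed is the mean speed in mm/s. With f_stop (N) it stops when the force on the tool has changed by that much, and returns True; else False.
- move_j(angles): joint-space move.
- command_gripper(opening, squeeze=None): finger opening in mm; squeeze is the grip in N (None keeps the last); returns when the fingers have stopped.
- hold(seconds).
- ik(position, orientation): joint angles nearest the present ones, or None.
- observe(): the state.
- capture(name): name is "scene" or "top"; returns a dict with "img" (420x560x3 uint8, blue, green, red), "range_z" (420x560 float32, mm along the optical axis (not along the pixel's ray), 0 where there is no reading), "fx", "fy", "cx", "cy" (pixels), "k1" (the pictures are not rectified: a ray, as slopes to the right and down, at radius r is drawn at 1 + k1 r^2 times it, then the intrinsics apply), "R" (3x3) and "t" (3): a world point X has camera coordinates R X + t. Camera axes: x right, y down, z forward; pixel columns grow to the right and rows downward; lengths in mm; the calibration is good to about 2 mm. A picture is of the moment at which its call begins.
A pose or a line that the arm cannot do raises MotionError and nothing moves.
- finish_job(): hands the job in; it is judged then, once.
The state is a dict: "t": time; "joint_pos": joint angles; "qd": joint speeds; "effort": joint torques, N m; "position": TCP position; "ee_rot": TCP orientation; "contact_force": force on the tool from outside, world axes, zero at the start; "torque": the same for the moment, N m; "finger_gap": finger opening in mm; "gripper_force": force on a finger pad.
Only numpy, scipy, OpenCV 4.12 (cv2) and the standard library are available. Lean on these libraries where they do the work, as an engineer would, in place of code of your own. Each camera call takes 0.05 s, during which the arm holds its last target. There are 200 camera calls.

## Working session

There is one attempt and no reset: what is moved stays moved. The work goes in short steps, each a Python script; the robot and the scene stay as the last script left them, time stands still between calls to the robot, and variables do not carry over. Pictures are saved under pics/ and viewed, at most 14 in all, crops included, and the job is handed in when it is done.

```bash
mkdir -p pics; cat > h.py <<'E'
from workcell import *
import numpy as np, cv2
def cap(n):
    c=capture(n); return c
def world(c,u,v,z=None):
    """pixel -> world by plane z, or depth if z None"""
    u=np.atleast_1d(np.asarray(u,float)); v=np.atleast_1d(np.asarray(v,float))
    x=(u-c['cx'])/c['fx']; y=(v-c['cy'])/c['fy']; a,b=x.copy(),y.copy()
    for _ in range(8):
        s=1+c['k1']*(a*a+b*b); a,b=x/s,y/s
    d=np.stack([a,b,np.ones_like(a)],1)
    R,t=np.array(c['R']),np.array(c['t']); o=-R.T@t; w=d@R
    if z is None:
        k=c['range_z'][v.astype(int),u.astype(int)]
    else: k=(z-o[2])/w[:,2]
    return o+w*k[:,None]
E
python3 - <<'E'
from h import *
for n in ['scene','top']:
    c=cap(n); cv2.imwrite(f'pics/{n}0.png',c['img']); np.save(f'{n}0.npy',c,allow_pickle=True)
    R,t=np.array(c['R']),np.array(c['t']); print(n,(-R.T@t).round(),R.round(2).tolist(),c['fx'],c['k1'])
print(observe(), tcp_to_grasp)
E
```

```text
scene [1306.  359. 1018.] [[-0.5, 0.87, 0.01], [0.63, 0.37, -0.68], [-0.6, -0.34, -0.73]] 503.5027611357477 0.0541085307920394
top [ 331.  -49. 1532.] [[-0.01, -1.0, 0.01], [-0.99, 0.0, -0.16], [0.16, -0.01, -0.99]] 510.44669028245414 -0.11864435741386273
{'t': 0.1, 'joint_pos': array([-1.24556586e+00,  3.51172851e-01,  1.65238259e+00,  1.07724808e-05,
        1.13910727e+00, -8.45984351e-02]), 'qd': array([ 0.00059348, -0.00211372, -0.00215741, -0.00051013,  0.00142112,
       -0.00018542]), 'effort': array([ 6.86039239e-04, -5.06835723e+01, -2.91877252e+01, -1.09406960e-04,
        2.61926725e-03,  5.46673064e-06]), 'position': array([ 219.07586531, -504.14704774,  230.80891543]), 'ee_rot': array([-3.14052725e+00, -1.00161276e-04,  4.09824335e-01]), 'contact_force': array([ 0.06148542,  0.90069241, -0.85688835]), 'torque': array([ 0.02871137, -0.00576685, -0.01185713]), 'gripper_force': 0.0, 'finger_gap': 85.17476159129953} -18.700000000000003
```

View pics/scene0.png

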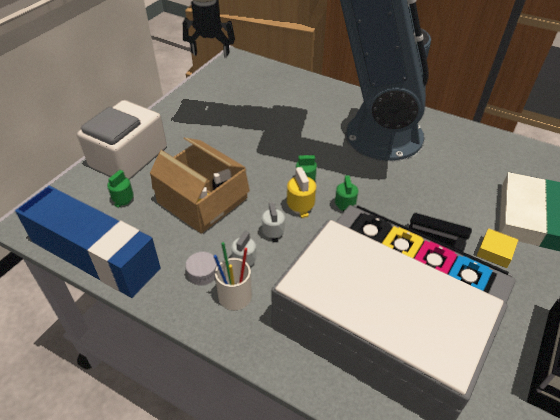

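View pics/top0.png

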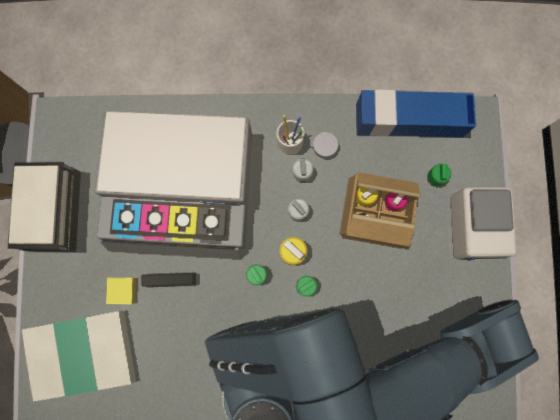

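The top view shows the printer ports at row ~218 (cyan x=127, magenta 154, yellow 183, black 211). The carton is at (380,210) with a yellow refill at (368,193), magenta at (397,200), and possibly another near (365,212). Spent cartridges stand at (303,170) and (299,210). The large yellow at (293,250) and the green ones are decoys. Next I'll enlarge and measure.

```bash
python3 - <<'E'
from h import *
T=np.load('top0.npy',allow_pickle=True).item(); S=np.load('scene0.npy',allow_pickle=True).item()
a=cv2.resize(T['img'][160:255,330:430],None,fx=4,fy=4,interpolation=3); b=cv2.resize(S['img'][130:240,140:250],None,fx=3.6,fy=3.455,interpolation=3)
h=380;cv2.imwrite('pics/crop1.png',np.hstack([a[:h],b[:h]]))
b=cv2.resize(T['img'][150:330,90:330],None,fx=3.3,fy=3.3,interpolation=3);cv2.imwrite('pics/crop2.png',b)
# heights around
for n,(u,v) in dict(sp1=(303,172),sp2=(299,209),bigY=(293,250),g1=(257,275),g2=(307,286),g3=(440,176),cy=(127,217),bk=(211,221),scan=(170,155),farflap=(388,178),nearflap=(380,232)).items():
    print(n,world(T,u,v).round())
# saturated colour blobs
hsv=cv2.cvtColor(T['img'],cv2.COLOR_BGR2HSV)
for n,lo,hi in [('yel',20,35),('mag',160,178),('grn',45,75),('cyan',92,104)]:
    m=cv2.inRange(hsv,(lo,120,60),(hi,255,255)); k,l,s,ce=cv2.connectedComponentsWithStats(m)
    for i in range(1,k):
        if s[i,4]>60: print(n,s[i],ce[i].round(1), world(T,*ce[i],None)[0].round())
P=T
for name,c in (('top',T),('scene',S)):
    m=cv2.inRange(c['img'],(170,170,170),(255,255,255)); k,l,s,ce=cv2.connectedComponentsWithStats(m)
    for i in range(1,k):
        if 15<s[i,4]<400: print(name,'white',s[i],ce[i].round(1),world(c,*ce[i],None)[0].round())
E
```

```text
sp1 [[ 649. -109.   99.]]
sp2 [[541. -96. 103.]]
bigY [[424. -78. 126.]]
g1 [[357.  22.  98.]]
g2 [[ 325. -117.   97.]]
g3 [[ 642. -515.   77.]]
cy [[518. 389. 116.]]
bk [[506. 151. 116.]]
scan [[685. 262. 163.]]
farflap [[ 626. -349.  125.]]
nearflap [[ 473. -321.  125.]]
yel [355 187  24  19 279] [365.4 196.8] [ 576. -286.  104.]
yel [168 206  14  28 252] [173.4 219.5] [511. 257. 116.]
yel [183 206  15  29 259] [191.8 220.5] [507. 203. 125.]
yel [172 237  21   5  75] [182.2 239.2] [456. 233. 104.]
yel [280 237  27  28 437] [292.9 251. ] [421. -78. 129.]
yel [107 278  28  26 720] [120.4 290.5] [312. 427.  32.]
mag [385 193  23  18 257] [394.6 201.9] [ 561. -370.  103.]
mag [140 204  14  28 227] [145.1 217.7] [516. 337. 118.]
mag [156 205  13  28 231] [163.1 218.8] [512. 285. 118.]
mag [144 236  21   4  68] [154.1 237.5] [461. 312. 107.]
grn [428 164  23  23 366] [439.  174.7] [ 647. -513.   73.]
grn [297 278  20  17 153] [307.6 286.5] [ 324. -119.   97.]
cyan [112 203  13  27 216] [117.1 216.1] [520. 417. 119.]
cyan [128 204  13  27 207] [135.3 217.4] [517. 365. 117.]
top white [296
[... 1045 characters left out ...]
105] [370.2 229.5] [504. 149. 115.]
scene white [233 239   5  13  33] [234.6 245. ] [ 674. -130.   65.]
scene white [246 239   9  14  79] [250.5 245.8] [659. -93.  68.]
scene white [395 239  14  11 116] [401.3 244. ] [509. 229. 115.]
scene white [187 255  18  20 127] [195.6 264.8] [ 758. -188.   42.]
scene white [427 254  15  11 125] [433.9 259. ] [515. 309. 116.]
scene white [204 256   7   9  19] [207.3 260.1] [ 733. -172.   42.]
scene white [229 258  13   3  18] [234.9 258.9] [ 695. -117.   41.]
scene white [215 263  36  24  74] [236.1 278.4] [733. -89.  25.]
scene white [206 266   7   6  17] [208.6 268.4] [ 751. -156.   40.]
scene white [462 270  15  11 134] [468.9 275. ] [517. 389. 114.]
```

View pics/crop1.png

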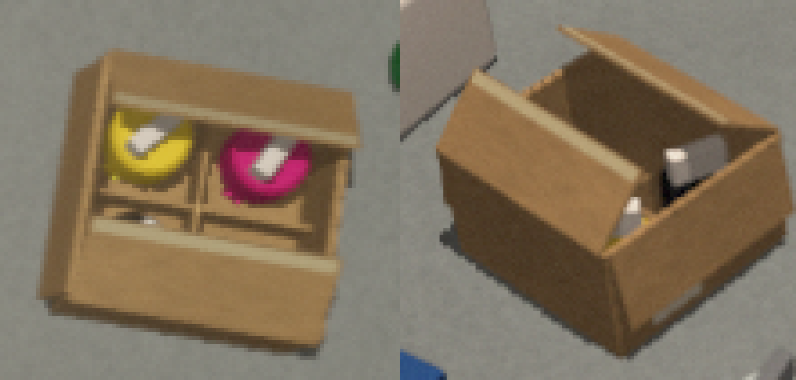

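View pics/crop2.png

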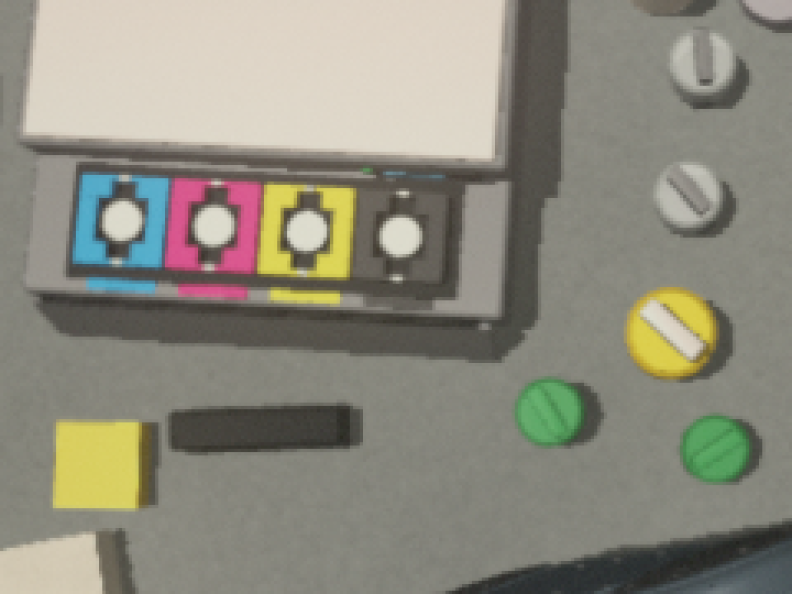

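The crop shows yellow in the far-left cell, magenta in the far-right, and black, barely visible, in the near-left. Both flaps are about 0.5 rad ajar. There are two spent cartridges, with wings visible. Next I'll fit the carton box and open the flaps.

```bash
python3 - <<'E'
from h import *
P=[]
for n in ('top0','scene0'):
    c=np.load(n+'.npy',allow_pickle=True).item()
    v,u=np.nonzero(c['range_z']>0); w=world(c,u,v); P.append(w)
    m=(w[:,0]>430)&(w[:,0]<690)&(w[:,1]<-210)&(w[:,1]>-450)&(w[:,2]>15)&(w[:,2]<190)
    q=w[m]; print(n,m.sum(),cv2.minAreaRect(q[:,:2].astype(np.float32)), np.percentile(q[:,2],[50,95,99.5]))
    lo=q[q[:,2]<116]; print('  low',cv2.minAreaRect(lo[:,:2].astype(np.float32)))
    hi=q[q[:,2]>116]; print('  hi', cv2.minAreaRect(hi[hi[:,0]>545][:,:2].astype(np.float32)),cv2.minAreaRect(hi[hi[:,0]<545][:,:2].astype(np.float32)),[np.percentile(hi[s][:,2],98) for s in (hi[:,0]>545,hi[:,0]<545)])
E
```

```text
top0 4272 ((541.19384765625, -331.49993896484375), (208.18251037597656, 187.02345275878906), 79.7713851928711) [118.42659352 158.45056578 166.74624092]
  low ((541.2918701171875, -331.51763916015625), (208.18251037597656, 186.82421875), 79.7713851928711)
  hi ((587.70166015625, -338.7772521972656), (183.65802001953125, 95.2653579711914), 83.74966430664062) ((505.06439208984375, -324.91265869140625), (182.0642547607422, 112.8309326171875), 79.47657012939453) [np.float64(166.94591801137736), np.float64(159.08783452612565)]
scene0 5657 ((538.6680908203125, -331.66302490234375), (207.29495239257812, 188.43182373046875), 78.91610717773438) [ 94.1287341  156.93513074 164.9990042 ]
  low ((538.4979248046875, -331.3166198730469), (207.2722625732422, 187.51663208007812), 78.7033462524414)
  hi ((592.822509765625, -342.7552795410156), (186.6221923828125, 88.01166534423828), 84.55907440185547) ((482.908447265625, -322.2735595703125), (185.28302001953125, 67.69678497314453), 78.14556121826172) [np.float64(164.9932357001993), np.float64(158.82851599614054)]
```

```bash
cat >> h.py <<'E'
CC=np.array([540,-331.5]); CY=-0.185
def carton(x,y,z):
    c,s=np.cos(CY),np.sin(CY); return [CC[0]+c*x-s*y, CC[1]+s*x+c*y, z]
def D(yaw): return [np.pi,0,yaw]
E
python3 - <<'E'
from h import *
command_gripper(0)
o=D(CY)
movep(carton(0,0,260),o); servo_line(carton(0,0,126),o,120)
for s in (-1,1):
    print(servo_line(carton(s*135,0,126),o,100,f_stop=12))
    print(servo_line(carton(s*145,0,103),o,80,f_stop=12), observe()['position'])
    servo_line(carton(s*140,0,200),o,150)
    if s<0: servo_line(carton(0,0,200),o,200); servo_line(carton(0,0,126),o,120)
movep([250,-450,300],D(0.4))
for n in ['scene','top']:
    c=cap(n); np.save(f'{n}1.npy',c,allow_pickle=True)
    if n=='top': cv2.imwrite('pics/top1.png',cv2.resize(c['img'][140:270,270:450],None,fx=4.4,fy=4.4,interpolation=3))
print(observe()['t'])
E
```

```text
True
True [ 508.184734   -325.85564678  125.29043643]
True
True [ 571.75070719 -337.61420288  126.58966248]
10.7083
```

View pics/top1.png

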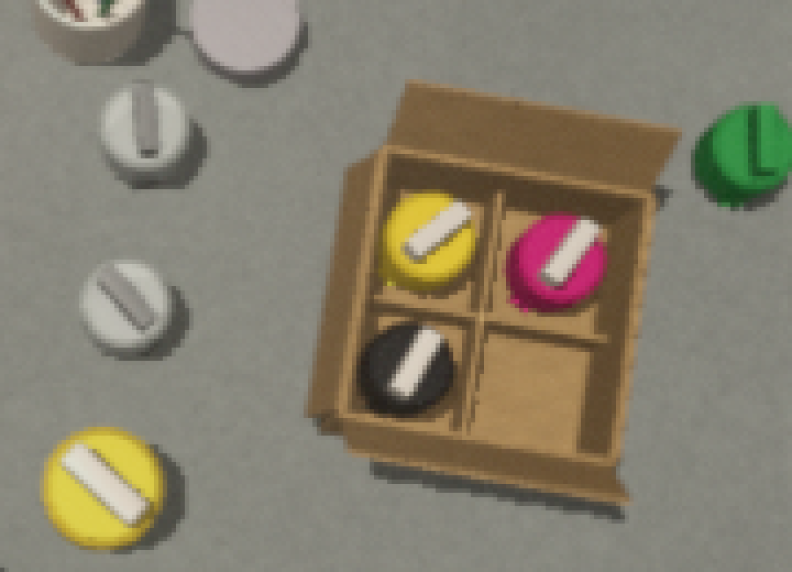

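The view shows the carton open and the cells clear: yellow, magenta and black refills inside, near-right cell empty. The far flap is folded outwards, while the near flap's angle is unclear. I'll measure the flaps, rim and wings.

```bash
cat >> h.py <<'E'
def wing(c,guess,ztop,kind):
    """centre and angle of the wing's top face near guess (world xy), from one view"""
    v,u=np.nonzero(c['range_z']>0); w=world(c,u,v,ztop)
    near=np.hypot(w[:,0]-guess[0],w[:,1]-guess[1])<38
    v,u,w=v[near],u[near],w[near]; d=world(c,u,v)
    px=c['img'][v,u].astype(int); sat=px.max(1)-px.min(1)
    m=(abs(d[:,2]-ztop)<12)
    if kind=='white': m&=(px.min(1)>120)&(sat<60)
    else: m&=(px.max(1)<190)
    img=np.zeros(c['range_z'].shape,np.uint8); img[v[m],u[m]]=255
    k,l,s,ce=cv2.connectedComponentsWithStats(img)
    if k<2: return None
    i=1+s[1:,4].argmax(); vv,uu=np.nonzero(l==i)
    q=world(c,uu,vv,ztop)[:,:2].astype(np.float32)
    (cx,cy),(a,b),_=cv2.minAreaRect(q); e=np.linalg.eigh(np.cov(q.T))[1][:,1]
    return q.mean(0).round(1),round(float(np.arctan(e[1]/e[0])),3),(round(a),round(b)),len(q)
E
python3 - <<'E'
from h import *
for n in ('top1','scene1'):
    c=np.load(n+'.npy',allow_pickle=True).item()
    for nm,g,z,k in [('yel',(582,-288),102,'white'),('mag',(563,-375),102,'white'),('blk',(500,-290),102,'white'),('sp1',(650,-108),98,'grey'),('sp2',(541,-96),98,'grey')]:
        print(n,nm,wing(c,g,z,k))
    v,u=np.nonzero(c['range_z']>0); w=world(c,u,v)
    m=(np.hypot(w[:,0]-540,w[:,1]+331)<230)&(w[:,1]<-210)&(w[:,2]>8)&(w[:,2]<200); q=w[m]
    l=(q[:,:2]-CC)@np.array([[np.cos(CY),-np.sin(CY)],[np.sin(CY),np.cos(CY)]])
    for lo in range(-180,180,10):
        s=(l[:,0]>=lo)&(l[:,0]<lo+10)&(abs(l[:,1])<70)
        if s.sum()>5 and abs(lo)>=80: print(lo,np.percentile(q[s,2],[10,50,95]).round(),end=';')
    r=(abs(q[:,2]-112)<4)&(abs(l[:,0])<70)
    for sg in (-1,1):
        t=r&(l[:,1]*sg>60)&(l[:,1]*sg<105); print('\nrim y',sg,np.percentile(l[t,1],[5,50,95]).round(1), np.polyfit(l[t,0],l[t,1],1).round(3))
E
```

```text
top1 yel (array([ 591.2, -297.4], dtype=float32), -0.921, (13, 45), 72)
top1 mag (array([ 575.7, -383.9], dtype=float32), -0.693, (14, 44), 77)
top1 blk (array([ 504.4, -280.3], dtype=float32), -0.532, (14, 45), 80)
top1 sp1 (array([ 664.4, -107.6], dtype=float32), 0.094, (14, 41), 75)
top1 sp2 (array([548.1, -93.6], dtype=float32), 0.691, (45, 15), 84)
-120 [165. 174. 181.];-110 [140. 149. 160.];-100 [116. 127. 137.];-90 [109. 113. 116.];-80 [10. 45. 76.];80 [ 22.  71. 114.];90 [113. 123. 136.];100 [136. 147. 162.];110 [161. 170. 180.];
rim y -1 [-92.3 -88.8 -85.5] [ 6.0000e-03 -8.8935e+01]

rim y 1 [85.3 89.3 92.9] [2.0000e-03 8.9138e+01]
scene1 yel (array([ 591.5, -298.7], dtype=float32), -0.912, (17, 44), 82)
scene1 mag (array([ 575.6, -384.8], dtype=float32), -0.658, (18, 42), 71)
scene1 blk (array([ 504.6, -281.9], dtype=float32), -0.534, (17, 44), 72)
scene1 sp1 (array([ 667., -108.], dtype=float32), 0.149, (42, 17), 95)
scene1 sp2 (array([553.3, -94.2], dtype=float32), 0.696, (51, 15), 88)
-130 [173. 174. 176.];-120 [160. 169. 178.];-110 [136. 147. 162.];-100 [113. 124. 138.];-90 [ 41.  85. 114.];80 [ 22.  64. 102.];90 [ 18.  61. 129.];100 [136. 146. 156.];110 [161. 175. 179.];
rim y -1 [-96.4 -91.6 -87.7] [ 1.5000e-02 -9.1848e+01]

rim y 1 [81.5 86.2 89.8] [1.0000e-03 8.5908e+01]
```

Both flaps are only about 1.95 rad open, so I'll fold them fully, then take the yellow refill.

```bash
cat >> h.py <<'E'
PY=-0.0545
PORT={n:np.array([511.9,269.6])+k*np.array([-np.sin(PY),np.cos(PY)]) for n,k in dict(cyan=120,magenta=40,yellow=-40,black=-120).items()}
def line(p,yaw,v=200,f=None): return servo_line(list(p),D(yaw),v,f_stop=f)
def pick(xy,wa,foot,far=-0.5):
    """wa wing angle; returns yaw used"""
    ys=[wa+k*np.pi for k in (-1,0,1,2)]
    q1=np.arctan2(xy[1],xy[0]); yaw=min(ys,key=lambda y:abs(q1+np.pi/2-y-0.2))
    command_gripper(30)
    movep([*xy,270],D(yaw)); line([*xy,foot+100],yaw,150)
    hit=line([*xy,foot+72],yaw,40,20); print('pick hit',hit,observe()['position'].round(1))
    command_gripper(0,70); o=observe(); print('gap',o['finger_gap'],o['gripper_force'],o['t'])
    line([*xy,280],yaw,120); print('gap',observe()['finger_gap'])
    return yaw
def insert(name,dx=0,dy=0):
    xy=PORT[name]+[dx,dy]; yaw=PY+np.pi
    movep([*xy,280],D(yaw)); hold(.3); line([*xy,200],yaw,120); hold(.3)
    hit=line([*xy,177],yaw,25,30); o=observe(); print('insert hit',hit,o['position'].round(1),o['contact_force'].round(1),o['torque'].round(2))
    return hit
def lock(name,dx=0,dy=0,total=1.55):
    xy=PORT[name]+[dx,dy]; yaw=PY+np.pi
    for a in np.linspace(0,total,9)[1:]:
        move_j(ik([*xy,177],D(yaw-a))); o=observe(); 
        print(round(a,2),o['position'].round(1),o['contact_force'].round(1),o['torque'].round(2))
def release(name,dx=0,dy=0,total=1.55):
    xy=PORT[name]+[dx,dy]; y=PY+np.pi-total
    command_gripper(32); line([*xy,290],y,120)
E
python3 - <<'E'
from h import *
o=D(CY); movep(carton(-60,0,250),o)
for s in (-1,1):
    servo_line(carton(s*60,0,145),o,150); servo_line(carton(s*145,0,135),o,80)
    servo_line(carton(s*140,0,104),o,60,f_stop=20); print(observe()['position'],observe()['contact_force'])
    servo_line(carton(s*140,0,200),o,150); servo_line(carton(s*60,0,200),o,200)
pick((591.3,-298),-0.92,4)
c=cap('top'); np.save('top2.npy',c,allow_pickle=True)
movep([450,200,290],D(PY+np.pi)) 
h=insert('yellow')
if not h: lock('yellow')
print(observe()['t'])
E
```

```text
[ 402.42995609 -305.75155589  103.92817657] [0.36245517 0.00158088 0.03177366]
[ 677.70087775 -357.29947055  104.08499317] [-0.84861476 -0.14411371  0.4785727 ]
pick hit False [ 591.4 -298.1   76.2]
gap 12.968268252348365 68.34950566291809 24.925
gap 12.848225698066079
insert hit False [509.9 229.6 177.5] [-1.8 -1.1  8.1] [-0.26  0.46  0.01]
0.19 [510.2 229.9 177.6] [-0.6  0.1  6.3] [ 0.02  0.24 -0.05]
0.39 [510.3 229.9 177.7] [-1.6 -0.1  6.5] [ 0.09  0.15 -0.07]
0.58 [510.3 229.9 177.7] [-1.8 -0.8  6.9] [ 0.03  0.13 -0.01]
0.78 [510.4 230.  177.7] [-0.   0.   7.5] [ 0.06  0.1  -0.04]
0.97 [510.4 230.  177.7] [0.9 0.2 7.1] [ 0.01  0.01 -0.03]
1.16 [510.4 230.  177.7] [-1.4  0.2  7.1] [-0.01  0.03 -0.05]
1.36 [510.5 230.  177.8] [-0.7 -0.3  7.6] [ 0.02 -0.05 -0.09]
1.55 [509.5 230.1 177.7] [-5.3  0.6 11. ] [0.26 1.08 1.82]
34.025
```

```bash
python3 - <<'E'
from h import *
release('yellow'); 
c=cap('top'); s=cap('scene')
print(wing(c,PORT['yellow'],206,'white'),wing(s,PORT['yellow'],206,'white'))
for cc in (c,s):
    for nm,g,z,k in [('mag',(575,-384),102,'white'),('blk',(504.5,-281),102,'white')]: print(nm,wing(cc,g,z,k))
cv2.imwrite('pics/s3.png',np.hstack([cv2.resize(c['img'][150:260,90:430],(500,162)),np.zeros((162,0,3),np.uint8)])); cv2.imwrite('pics/s3.png',cv2.resize(s['img'][120:320,130:530],None,fx=2,fy=2,interpolation=3))
E
```

```text
None (array([511. , 236.5], dtype=float32), -1.538, (14, 32), 69)
mag (array([ 576.4, -384.5], dtype=float32), -0.701, (15, 47), 81)
blk (array([ 508.5, -283.1], dtype=float32), -0.478, (14, 45), 83)
mag (array([ 576.5, -385.5], dtype=float32), -0.669, (18, 44), 74)
blk (array([ 508.7, -284.5], dtype=float32), -0.48, (20, 45), 77)
```

View pics/s3.png

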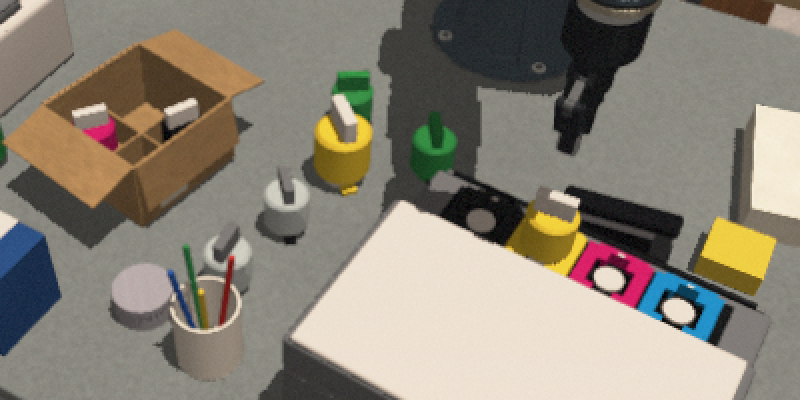

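The yellow refill is upright and locked in its port, with its wing along the row, and both flaps are folded back. Black has moved a few mm, so I'll re-measure before each pick.

```bash
cat >> h.py <<'E'
def find(g,z,kind):
    r=[wing(cap(n),g,z,kind) for n in ('top','scene')]; print(r); return r
E
python3 - <<'E'
from h import *
def go(nm,g):
    r=find(g,102,'white'); xy=(r[0][0]+r[1][0])/2
    pick(xy,r[0][1],4); movep([450,200,290],D(PY+np.pi))
    if insert(nm): return False
    lock(nm); release(nm); print(wing(cap('scene'),PORT[nm],206,'white'),observe()['t']); return True
go('magenta',(576.4,-385)) and (movep([420,-100,300],D(0)),go('black',(508.6,-284)))
E
```

```text
[(array([ 576.7, -384.6], dtype=float32), -0.688, (15, 47), 82), (array([ 576.5, -385.6], dtype=float32), -0.67, (18, 44), 75)]
pick hit False [ 576.7 -385.2   76.2]
gap 13.007445541063515 68.37302684783936 40.4583
gap 12.489020784573158
insert hit False [514.2 309.7 177.5] [-2.9  0.3  7.3] [-0.24  0.49  0.01]
0.19 [514.7 309.7 177.8] [ 0.2 -0.4  7. ] [-0.18  0.18 -0.02]
0.39 [514.8 309.7 177.8] [-0.4 -0.4  7.2] [-0.21  0.04 -0.04]
0.58 [514.8 309.7 177.8] [-0.  -0.4  7.1] [-0.22  0.07 -0.04]
0.78 [514.7 309.7 177.8] [0.1 0.3 7.3] [-0.23  0.08 -0.04]
0.97 [514.7 309.7 177.8] [-0.1  0.5  7.5] [-0.22  0.12 -0.01]
1.16 [514.7 309.7 177.8] [-0.4 -0.9  6.2] [-0.19  0.11  0.03]
1.36 [514.7 309.7 177.8] [-0.4 -1.   7.7] [-0.24  0.13 -0.09]
1.55 [513.6 310.  177.7] [-4.7  0.8 10.2] [0.36 1.33 1.79]
(array([515.5, 316.8], dtype=float32), -1.501, (13, 29), 68) 51.675
[(array([ 508.5, -283.1], dtype=float32), -0.478, (14, 45), 83), (array([ 509. , -284.1], dtype=float32), -0.45, (23, 45), 79)]
pick hit False [ 508.9 -283.7   76.1]
gap 12.757644683335245 69.9058985710144 56.7667
gap 13.123924064167966
insert hit False [505.6 149.9 177.4] [-2.2 -0.7  7.5] [-0.11  0.47 -0.03]
0.19 [505.8 149.8 177.5] [-1.4  0.2  7.6] [-0.13  0.29 -0.04]
0.39 [505.9 149.9 177.6] [-0.1 -0.6  7.3] [-0.11  0.14 -0.06]
0.58 [505.9 150.  177.6] [-1.6  1.3  7.1] [ 0.15  0.17 -0.03]
0.78 [505.9 150.  177.6] [-0.4 -0.6  6.9] [ 0.15  0.22 -0.03]
0.97 [506.  150.1 177.6] [-0.3  1.6  7.7] [ 0.23  0.2  -0.08]
1.16 [505.9 150.  177.6] [-0.2  1.1  7. ] [ 0.07  0.2  -0.06]
1.36 [505.8 150.  177.6] [-0.1  0.6  7.1] [ 0.2   0.35 -0.05]
1.55 [504.4 150.3 177.4] [-8.9  3.2 12.7] [0.9  1.86 1.83]
(array([504.8, 155.7], dtype=float32), 1.515, (17, 36), 81) 67.6917
```

All three refills are locked. Next come the spent cartridges.

```bash
python3 - <<'E'
from h import *
def go(g,cell):
    r=find(g,98,'grey'); xy=r[0][0]
    pick(xy,r[0][1],0)
    p=carton(*cell,0)[:2]; movep([*p,280],D(CY)); hold(.3)
    line([*p,110],CY,120); hit=line([*p,4+72],CY,30,15); o=observe(); print('place',hit,o['position'].round(1),o['contact_force'].round(1))
    command_gripper(30); line([*p,280],CY,150)
go((548,-94),(-44,-44)); go((664,-108),(-44,44))
movep([330,-250,330],D(0.2)); hold(.5)
s=cap('scene'); c=cap('top')
cv2.imwrite('pics/s4.png',cv2.resize(s['img'][120:320,130:530],None,fx=2,fy=2,interpolation=3)); cv2.imwrite('pics/t4.png',c['img'])
print(observe()['t'])
E
```

```text
[(array([547.9, -93.5], dtype=float32), 0.687, (45, 15), 87), (array([554.4, -93.5], dtype=float32), 0.687, (54, 15), 93)]
pick hit False [548.  -93.5  72.1]
gap 12.964968965430947 68.80415081977844 71.4
gap 12.96443286544787
place False [ 488.6 -366.7   76.4] [-2.1  0.9  6.3]
[(array([ 666.2, -107.5], dtype=float32), 0.083, (48, 14), 81), (array([ 671.9, -107.4], dtype=float32), 0.138, (54, 18), 117)]
pick hit False [ 666.3 -107.5   72.2]
gap 12.99949940635109 69.50108170509338 83.2667
gap 12.663099417985972
place False [ 504.8 -280.2   76.3] [-2.1  0.6  4.3]
92.425
```

View pics/s4.png

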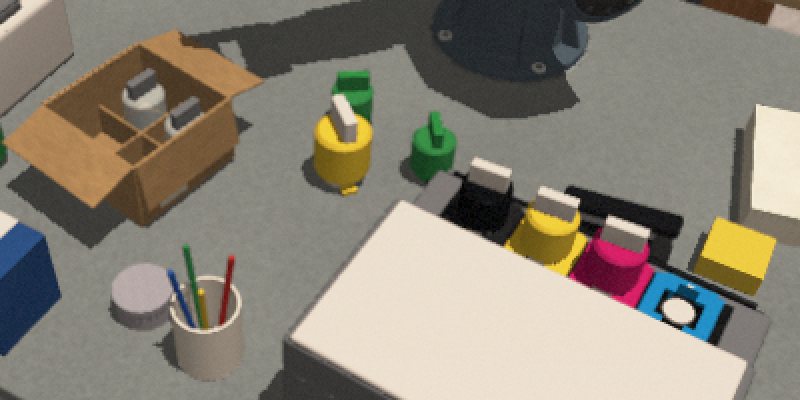

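View pics/t4.png

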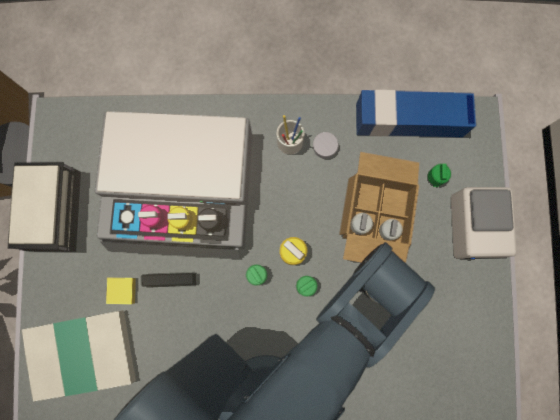

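The three refills stand locked in their ports (row ~217), and both spent cartridges are upright in the carton at (361,224) and (392,229). The flaps are back and the other items look undisturbed. I'm handing the job in.

```bash
python3 -c "
from workcell import *
print(finish_job())"
```

```text
the job is handed in; nothing more can be done
None
```

I handed the job in at about 92 s: both flaps are folded back, the yellow, magenta and black refills are locked in their ports (there was no cyan one), and the two spent cartridges stand upright in the carton; the stapler, pencil cup and clip tin were not touched.

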